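# Refill the tip-out nut bin from the scoop

### The arm

A 7-joint arm with a two-finger parallel gripper is mounted at the origin on a cart in front of the work surface, level with it; the furniture and walls round the work are solid. World frame = base frame: x ahead of the robot, y to its left, z up, the work surface at z = 0. Lengths are in m, angles in rad, forces in N, time in s.
With the tool pointing down it reaches from about 0.4 to 0.875 m from the base axis. Payload 19.3 kg.
Tool frame: the origin (TCP) lies on the centre line of the jaws, within the pads' length; the fingertips stand 14 mm ahead of it and the grasp point (between the pads) lies 5 mm behind it; z points along the fingers, y is the line along which they close (so a half turn about z gives the same grasp; the last joint's range is limited). The gripper opens to 85 mm and grips with 20 to 120 N. Pads are 22 mm wide; open, the fingers measure 114 mm over their backs; the gripper's body (76 mm by 85 mm) begins 54 mm behind the grasp point. The pads swing forward as they close: fully open they stand 13 mm farther back than shut.
Start: joints at [-1.407, 0.521, -0.036, 1.599, 0.021, 1.021, -0.113], TCP at [0.145, 0.608, 0.245] pointing down, gripper open.
Joint ranges: [-2.91, 2.91], [-0.3, 2.13], [-1.5, 1.42], [0.17, 2.43], [-1.26, 4.41], [0.16, 1.93], [-2.52, 2.52]. Speed limits (rad/s): [1.89, 1.89, 2.39, 2.39, 3.01, 3.01, 3.01].

### API

Orientations are given as [roll, pitch, yaw] about the fixed x, y, z axes, in that order (R = Rz(yaw) Ry(pitch) Rx(roll)).
In Python, from workcell import bot, grab_frame, regions_of gives the robot as it stands. The module is installed in compiled form; this text tells all that it offers.
- The arm moves only by the tool play_rows, never from a script. Its argument "plan" is a list of rows, each a list of 3 entries, a list of its own where there are three numbers: the shift along the tool's x, y, z in units of 2.5 cm (1.0 is 2.5 cm), then the turn, a rotation vector about the tool's x, y, z in units of 0.15 rad (1.0 is 0.15 rad), then the closure, from -1 (fully open) to 1 (shut). In form: [[[tx, ty, tz], [rx, ry, rz], jaw], ...]. A call has 1 to 20 rows; each row shifts and turns the commanded pose from where the row before left it, along the tool's axes as they then stand; what a row does not reach is not made up. A row lasts 1/8 s, in which the tool goes at most 62.5 mm and 10.7 degrees, less where a joint would pass 70% of its speed; a pose out of reach is approached as far as the arm can. A call with a number of a shift or a turn outside -1 to 1 is refused whole. A call with a gripper value outside its range is refused whole. The fingers move at their own pace and stop on an object; "newtons" is the grip in N (left out, the last holds). Time passes only in rows, so rows that do not move let the fingers close. It gives the time, the measured TCP pose, the force, the opening and the grip force at its end, in the units of the state.
- bot.observe(): the state, without advancing time (a new reading comes with each control period).
- grab_frame(name): name is "scene" or "top"; returns a dict with "pixels" (420x560x3 uint8, red, green, blue), "depth" (420x560 float32, m along the optical axis (not along the pixel's ray), 0 where there is no reading), "camera_matrix" (3x3 intrinsics, pixels), "distortion" ([k1, k2, p1, p2, k3] as OpenCV has them; the pictures are not rectified), "R" (3x3) and "t" (3): a world point X has camera coordinates R X + t. Camera axes: x right, y down, z forward; pixel columns grow to the right and rows downward; lengths in m; the calibration is good to about 2 mm. A picture is of the moment at which its call begins.
- bot.job_done(): hands the job in; it is judged then, once.
Trained networks look in the newest picture that a camera, given by its name, has taken for a name from the list of things; names that differ only in an ending like _2 or _b are one class to them, and where a whole thing is asked for, a point or a joint stands for the part that bears it (a point fixed in the world has none). Each returns a list of dicts, best first, with "p" (0 to 1); they miss things now and then, are a little off and sometimes report something else, mostly with a low value. They report only what shows in the picture. A call takes as long as a camera call.
- regions_of(thing, camera): "mask" (420x560 bool, what is visible of it) and "box" ([left, top, right, bottom] in pixels, round what is visible of it).
The state is a dict: "clock": time; "qpos": joint angles; "qd": joint speeds; "joint_efforts": joint torques, N m; "position": TCP position; "tool_rot": TCP orientation; "force": force on the tool from outside, world axes, zero at the start; "moment": the same for the moment, N m; "grip_width": finger opening in m; "finger_force": force on a finger pad.
Only numpy, scipy, OpenCV 4.12 (cv2) and the standard library are available. Lean on these libraries where they do the work, as an engineer would, in place of code of your own. Each camera call takes 0.05 s, during which the arm holds its last target. There are 200 camera calls.

### The job

Refill the nut bin: draw open the tip-out bin that has a square nut on its front, take the scoop by its handle and pour all six nuts from it into that bin. Finish with the empty scoop standing flat on the table and the bin pressed fully shut past its catch; leave the other two bins shut and the other things on the bench where they are.

Things in the scene. Friction and masses are not known exactly. Their poses are not given: they have to be found in the camera images.
- nut_bin (a joint): Tilt of the nut bin (rad): 0 = shut, 0.62 = tipped open against its stop. It swings out towards the robot about a level hinge low down near its front and stays tipped past about 0.4. A sprung roller catch holds it shut: 7 to 9 N at the pull to draw it open or press it home; pressed short of the catch it rests ajar at about 0.13
- nut_bin_case: Grey case of the nut bin, 124 deep (x) x 120 wide (y) x 176 high mm, one of three alike, clipped side by side (pitch 121.5 mm) and fixed to the table, fronts (-x) towards the robot; which place the nut bin has in the row varies. The bin in it is blue, with a bright steel square nut fixed on the card on its front. Origin: middle of its underside
- nut_bin_hinge (a point): Hinge of the nut bin, mid-width, 36 mm above the table; fixed in the case. Its x axis points into the case (away from the bin's front), y along the hinge, z up. The case's front edge lies 27 mm before the hinge (at x = -0.027), its top 140 mm above it
- nut_bin_pull (a point): Middle of the black bow pull on the nut bin's front: a round bar 10 mm thick and 56 mm long along y, standing 38 mm off the front panel (33 mm clear gap behind it). Moves with the bin, so do its axes (x into the bin, z up along the front panel). With the bin shut it lies 67 mm before the hinge and 118 mm above it, 22 mm below the case's top
- nut_bin_lip (a point): Middle of the top edge of the nut bin's front panel (4 mm thick, 114 mm wide), 27 mm before the hinge and 130 mm above it with the bin shut. With the bin fully open it lies 98 mm before and 90 mm above the hinge; the mouth is the opening between it and the case's front edge, 103 mm wide
- nut_bin_in (a point): Middle of the inner floor of the nut bin, moving and turning with it: x to the back, y along its width, z up from the floor. Inside it is 106 mm long (x), 103 mm wide (y); back wall 67 mm high, front panel 137 mm
- washer_bin (a joint): Tilt of the neighbouring bin with a brass washer on its front (rad, 0 = shut); stays shut
- bolt_bin (a joint): Tilt of the neighbouring bin with a dark bolt on its front (rad, 0 = shut); stays shut
- scoop: Cast aluminium flat-bottomed hardware scoop with a black handle, loose, about 0.16 kg, holding the nuts. Origin: middle of the bowl's underside; x points to the open pouring nose, z up. Bowl 78 mm wide, back wall 56 mm high at x = -48 mm, sides sloping down to the nose; floor level from x = -45 to 40 mm, then ramping up at 17 degrees to the lip
- scoop_grip (a point): Front part of the scoop's handle, where to take it: 90 mm behind the scoop's origin and 50 mm above its underside. The handle is a flat-sided bar 20 mm wide (along the scoop's y), 18 mm high, from 64 to 168 mm behind the origin, rising a little to its end
- scoop_lip (a point): Middle of the scoop's pouring lip (76 mm wide), 78 mm before its origin, 14.5 mm above its underside
- tape_measure: Yellow and black tape measure, 36 x 80 x 64 mm, a bystander; origin under its middle
- sanding_block: Wooden sanding block with red abrasive, 69 x 124 x 30 mm, a bystander; origin under its middle
- offcut4: Wooden offcut, 35 x 70 x 35 mm, a bystander; origin under its middle
- wedge: Small wooden wedge, 36 x 90 x 18 mm, a bystander; origin under its middle
- dowel_stock: Piece of square hardwood stock, 16 x 120 x 16 mm, a bystander; origin under its middle
- nut1: Bright steel square nut 1 of 6, 22 x 22 mm, 12 mm thick, 25 g; origin in the middle of its underside. At the start the six lie heaped in the scoop
- nut2: Bright steel square nut 2 of 6, 22 x 22 mm, 12 mm thick, 25 g; origin in the middle of its underside. At the start the six lie heaped in the scoop
- nut3: Bright steel square nut 3 of 6, 22 x 22 mm, 12 mm thick, 25 g; origin in the middle of its underside. At the start the six lie heaped in the scoop
- nut4: Bright steel square nut 4 of 6, 22 x 22 mm, 12 mm thick, 25 g; origin in the middle of its underside. At the start the six lie heaped in the scoop
- nut5: Bright steel square nut 5 of 6, 22 x 22 mm, 12 mm thick, 25 g; origin in the middle of its underside. At the start the six lie heaped in the scoop
- nut6: Bright steel square nut 6 of 6, 22 x 22 mm, 12 mm thick, 25 g; origin in the middle of its underside. At the start the six lie heaped in the scoop

How it is judged:
By the outcome, as a careful person would: the job done as asked, in the order asked, and still so for the second after the job is handed in, with the robot touching nothing.
It also fails if it takes over 72 s, if anything falls off the work surface, if the arm or the gripper's body presses on something with over 40 N, if the wrist force passes 120 N, or if a joint passes its speed limit or range.

## Working session

There is one attempt and no reset: what is moved stays moved. The work goes in short steps, Python scripts to look and compute and a tool call to move; the robot and the scene stay as the last step left them, time stands still between calls to the robot, and variables do not carry over. Pictures are saved under pics/ and viewed, at most 10 in all, crops included, and the job is handed in when it is done.

Besides the shell and the picture viewer there is one more tool, called after "Call:" as name(argument=value, ...), one argument or row to a line, values as JSON. play_rows: Moves the arm, as the interface text tells. Its arguments: {"type":"object","properties":{"plan":{"type":"array"},"newtons":{"type":"number"}},"required":["plan"]}

```bash
mkdir -p pics; cat > h.py <<'E'
import numpy as np, cv2
from workcell import bot, grab_frame, regions_of
from scipy.spatial.transform import Rotation as Ro
def cloud(f, mask):
    v,u=np.nonzero(mask&(f["depth"]>0)); z=f["depth"][v,u].astype(float)
    n=cv2.undistortPoints(np.c_[u,v].astype(np.float64)[:,None],f["camera_matrix"],np.array(f["distortion"],float))[:,0]
    return (np.c_[n*z[:,None],z]-f["t"])@f["R"]
def save(f,name): cv2.imwrite("pics/"+name,f["pixels"][:,:,::-1])
E
python3 - <<'E'
from h import *
print(bot.observe())
for c in("scene","top"):
    f=grab_frame(c); save(f,c+"0.png")
    print(c,"cam at",-f["R"].T@f["t"], (f["R"].T)[:,2])
    for n in["nut_bin_case","nut_bin","nut_bin_pull","scoop","scoop_grip","washer_bin","bolt_bin","tape_measure","sanding_block","offcut4","wedge","dowel_stock","nut1"]:
        for r in regions_of(n,c)[:2]:
            P=cloud(f,r["mask"])
            print(n,round(r["p"],2),r["box"],len(P),*(np.round(np.percentile(P,q,axis=0),3) for q in(3,50,97)) if len(P) else "")
E
```

```text
{'clock': 0.0, 'qpos': array([-1.40718601,  0.52204661, -0.03632399,  1.59999243,  0.02119587,
        1.02109061, -0.11285383]), 'qd': array([-0.00090579, -0.0009364 , -0.00112638,  0.00090026,  0.00117992,
       -0.00194166,  0.00033423]), 'joint_efforts': array([-1.46565359e-03, -9.27100182e+01,  1.97923489e+00, -3.69919395e+01,
        1.77752436e-02,  8.40157358e-03, -2.11135250e-05]), 'position': array([0.14476562, 0.60767828, 0.24471102]), 'tool_rot': array([-3.14044327e+00,  7.99235860e-05,  2.90771318e+00]), 'force': array([-0.11444607,  0.38894326, -0.83540646]), 'moment': array([0.000944  , 0.03024874, 0.02057714]), 'finger_force': 0.0, 'grip_width': 0.08536193259909788}
scene cam at [ 0.11539749 -0.7369872   1.02896338] [ 0.36852651  0.51315765 -0.77514994]
nut_bin_case 0.64 [252.7, 135.3, 327.0, 223.0] 4349 [ 0.577 -0.119  0.012] [ 0.638 -0.092  0.152] [ 0.721 -0.003  0.18 ]
nut_bin 0.93 [254.7, 158.3, 289.3, 220.3] 1128 [ 0.559 -0.115  0.032] [ 0.599 -0.066  0.118] [ 0.633 -0.005  0.167]
nut_bin_pull 0.72 [253.2, 160.9, 288.7, 219.2] 1139 [ 0.559 -0.115  0.031] [ 0.599
[... 3327 characters left out ...]
-0.007  0.164]
offcut4 0.86 [371.4, 214.9, 397.3, 235.8] 307 [ 0.574 -0.484  0.004] [ 0.59  -0.45   0.032] [ 0.615 -0.42   0.037]
offcut4 0.44 [379.6, 246.4, 407.8, 257.8] 256 [ 0.488 -0.52   0.001] [ 0.5   -0.472  0.015] [ 0.516 -0.437  0.02 ]
wedge 0.64 [378.1, 246.6, 408.4, 260.4] 281 [ 0.487 -0.521 -0.002] [ 0.499 -0.472  0.015] [ 0.516 -0.437  0.02 ]
wedge 0.51 [242.5, 190.6, 283.2, 208.6] 721 [ 0.559 -0.11   0.027] [ 0.6   -0.059  0.128] [ 0.667 -0.005  0.164]
dowel_stock 0.61 [297.6, 182.4, 328.8, 204.5] 218 [ 0.643 -0.262 -0.003] [ 0.68  -0.216  0.013] [ 0.721 -0.172  0.019]
nut1 0.37 [322.1, 233.5, 328.3, 243.9] 45 [ 0.515 -0.28   0.002] [ 0.527 -0.271  0.024] [ 0.537 -0.26   0.029]
```

```bash
python3 - <<'E'
import cv2
a=cv2.imread("pics/scene0.png")[100:390,170:430]; cv2.imwrite("pics/sc.png",cv2.resize(a,None,fx=2,fy=2))
b=cv2.imread("pics/top0.png")[130:300,150:420]; cv2.imwrite("pics/tc.png",cv2.resize(b,None,fx=2.9,fy=2.9,interpolation=cv2.INTER_CUBIC))
E
```

```text
(no output)
```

View pics/sc.png

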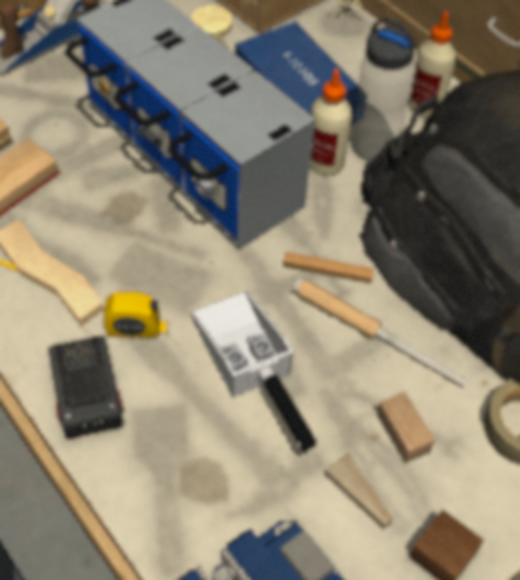

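View pics/tc.png

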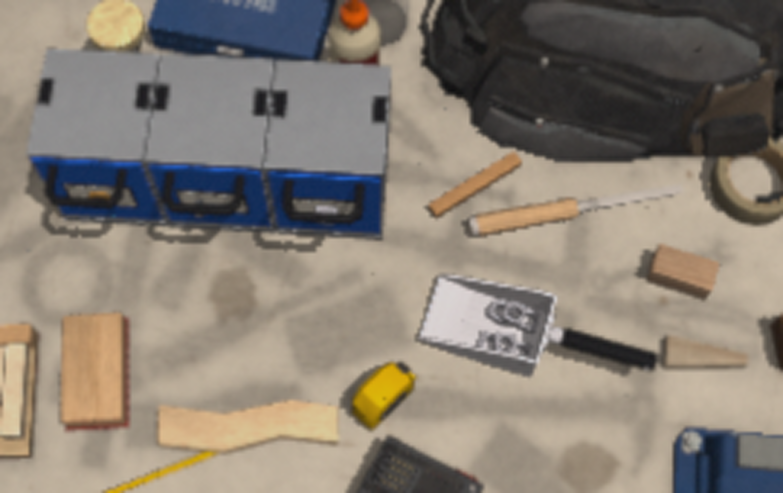

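```bash
python3 - <<'E'
from h import *
for c in("scene","top"):
    f=grab_frame(c); px=f["pixels"].astype(int); dark=px.max(2)<70
    full=np.ones((420,560),bool)
    v,u=np.nonzero(f["depth"]>0)
    P=cloud(f,full); col=px[v,u]; dk=col.max(1)<80
    print(c,"table z",np.median(P[(P[:,0]>.4)&(P[:,0]<.6)&(abs(P[:,1])<.3)&(P[:,2]<.02)][:,2]))
    # case top
    s=(abs(P[:,2]-.175)<.012)&(P[:,0]>.6)&(P[:,0]<.75)&(P[:,1]>-.14)&(P[:,1]<.26)&(col.min(1)>80)
    T=P[s]; print("case top n",s.sum(),"z",np.median(T[:,2]))
    r=cv2.minAreaRect((T[:,:2]*1000).astype(np.float32)); print("rect",r)
    # front edge per y
    ys=np.arange(-.11,.24,.02); e=[np.percentile(T[abs(T[:,1]-y)<.01][:,0],2) for y in ys]; print("front edge fit",np.polyfit(ys,e,1))
    # bars
    for y0 in(-.06,.06,.18):
        s=dk&(P[:,0]>.53)&(P[:,0]<.576)&(abs(P[:,1]-y0)<.04)&(P[:,2]>.13)&(P[:,2]<.18)
        B=P[s]; print("bar",y0,s.sum(),np.round([np.median(B,0),B.min(0),B.max(0)],4).tolist() if s.sum() else "")
    # handle
    s=dk&(P[:,0]>.44)&(P[:,0]<.56)&(P[:,1]>-.42)&(P[:,1]<-.29)&(P[:,2]>.035)&(P[:,2]<.09)
    H=P[s]; m=H.mean(0); d=np.linalg.svd(H-m)[2][0]; d*=np.sign(d[1]); t=(H-m)@d
    print("handle",s.sum(),m,d,"yaw",np.arctan2(d[1],d[0]),t.min(),t.max(),"ends",m+d*t.min(),m+d*t.max())
    for n in ["scoop"]:
        M=regions_of(n,c)[0]["mask"]; S=cloud(f,M); S=S[(S[:,2]>-.01)&(S[:,2]<.09)]
        a=(S-m)@d; print("scoop extent along",np.percentile(a,[1,99])); nose=S[a>np.percentile(a,96)]; print("nose mid",nose.mean(0))
        b=S[(a>.06)]; q=np.array([-d[1],d[0]]); w=(b[:,:2]-m[:2])@q; print("bowl lateral",np.percentile(w,[1,99]))
E
```

```text
scene table z 0.0015603110588339076
case top n 3973 z 0.17775703078773505
rect ((660.77587890625, 63.29773712158203), (127.62178039550781, 364.4971923828125), 1.8731783628463745)
front edge fit [-0.00604534  0.6032724 ]
bar -0.06 119 [[0.5618, -0.0649, 0.1582], [0.5557, -0.0996, 0.1514], [0.5753, -0.0208, 0.1637]]
bar 0.06 114 [[0.5584, 0.0546, 0.1594], [0.5519, 0.0202, 0.1503], [0.576, 0.099, 0.1651]]
bar 0.18 97 [[0.5562, 0.1733, 0.1601], [0.5471, 0.1407, 0.1524], [0.5754, 0.2199, 0.166]]
handle 322 [ 0.48345825 -0.37179652  0.06069888] [ 0.20702923  0.97480325 -0.08305131] yaw 1.3615252483929323 -0.04907295807031911 0.054983146640727995 ends [ 0.47329871 -0.419633    0.06477446] [ 0.49484137 -0.31819877  0.05613246]
scoop extent along [-0.04569822  0.19955714]
nose mid [ 0.52798929 -0.181411    0.01496661]
bowl lateral [-0.04197034  0.03741743]
top table z -0.0014924032877373654
case top n 4173 z 0.1744460002218883
rect ((661.357421875, 65.77079772949219), (126.99909973144531, 362.7738342285156), 2.402696132659912)
front edge fit [-0.01409034  0.60419491]
bar -0.06 100 [[0.5621, -0.0568, 0.1559], [0.5559, -0.099, 0.149], [0.5748, -0.0206, 0.163]]
bar 0.06 110 [[0.5594, 0.0628, 0.1563], [0.5519, 0.0212, 0.1489], [0.5755, 0.1, 0.1638]]
bar 0.18 114 [[0.5544, 0.1775, 0.1565], [0.5468, 0.1428, 0.1481], [0.5756, 0.2199, 0.1615]]
handle 204 [ 0.48493236 -0.36752787  0.0571383 ] [ 0.20136431  0.97513158 -0.09257869] yaw 1.3671590039109 -0.05092966569597629 0.04917865918427818 ends [ 0.47467695 -0.417191    0.0618533 ] [ 0.49483519 -0.31957221  0.05258541]
scoop extent along [-0.04388411  0.19606993]
nose mid [ 0.52457118 -0.18034433  0.01339282]
bowl lateral [-0.04266683  0.03688035]
```

```bash
cat >> h.py <<'E'
def plan(p1,R1,n,p0=None,R0=None):
    """n equal rows taking pose 0 (default: measured) to pose 1"""
    if p0 is None:
        s=bot.observe(); p0=s["position"]; R0=Ro.from_euler("xyz",s["tool_rot"])
    w=(R0.inv()*R1).as_rotvec()/n
    A=sum(Ro.from_rotvec(k*w).as_matrix() for k in range(n))
    v=np.linalg.solve(A,R0.inv().apply(np.array(p1)-p0))
    print(n,"rows:",np.round(v/.025,3).tolist(),np.round(w/.15,3).tolist())
    path=[p0]
    for k in range(n): path.append(path[-1]+(R0*Ro.from_rotvec(k*w)).apply(v))
    return np.round(path,3)
E
python3 - <<'E'
from h import *
R=Ro.from_euler("xyz",[np.pi,0,np.pi/2+.035])
print(plan([.562,-.060,.215],R,36)[::6])
E
```

```text
36 rows: [-0.93, -0.137, 0.034] [-0.0, 0.0, 0.241]
[[ 0.145  0.608  0.245]
 [ 0.27   0.544  0.24 ]
 [ 0.379  0.455  0.235]
 [ 0.466  0.344  0.23 ]
 [ 0.527  0.218  0.225]
 [ 0.56   0.081  0.22 ]
 [ 0.562 -0.06   0.215]]
```

Call:
play_rows(
  plan=[
    [[-0.93,-0.137,0.034],[0,0,0.241],0.34],
    [[-0.93,-0.137,0.034],[0,0,0.241],0.34],
    [[-0.93,-0.137,0.034],[0,0,0.241],0.34],
    [[-0.93,-0.137,0.034],[0,0,0.241],0.34],
    [[-0.93,-0.137,0.034],[0,0,0.241],0.34],
    [[-0.93,-0.137,0.034],[0,0,0.241],0.34],
    [[-0.93,-0.137,0.034],[0,0,0.241],0.34],
    [[-0.93,-0.137,0.034],[0,0,0.241],0.34],
    [[-0.93,-0.137,0.034],[0,0,0.241],0.34],
    [[-0.93,-0.137,0.034],[0,0,0.241],0.34],
    [[-0.93,-0.137,0.034],[0,0,0.241],0.34],
    [[-0.93,-0.137,0.034],[0,0,0.241],0.34],
    [[-0.93,-0.137,0.034],[0,0,0.241],0.34],
    [[-0.93,-0.137,0.034],[0,0,0.241],0.34],
    [[-0.93,-0.137,0.034],[0,0,0.241],0.34],
    [[-0.93,-0.137,0.034],[0,0,0.241],0.34],
    [[-0.93,-0.137,0.034],[0,0,0.241],0.34],
    [[-0.93,-0.137,0.034],[0,0,0.241],0.34],
    [[-0.93,-0.137,0.034],[0,0,0.241],0.34],
    [[-0.93,-0.137,0.034],[0,0,0.241],0.34],
  ],
  newtons=60,
)

```text
clock: 4.1
position: [0.4902, 0.3022, 0.2282]
tool_rot: [3.142, -0.0, 2.182]
force: [0.7, 1.0, 0.9]
grip_width: 0.0287
finger_force: 0.0
```

Call:
play_rows(
  plan=[
    [[-0.93,-0.137,0.034],[0,0,0.241],0.34],
    [[-0.93,-0.137,0.034],[0,0,0.241],0.34],
    [[-0.93,-0.137,0.034],[0,0,0.241],0.34],
    [[-0.93,-0.137,0.034],[0,0,0.241],0.34],
    [[-0.93,-0.137,0.034],[0,0,0.241],0.34],
    [[-0.93,-0.137,0.034],[0,0,0.241],0.34],
    [[-0.93,-0.137,0.034],[0,0,0.241],0.34],
    [[-0.93,-0.137,0.034],[0,0,0.241],0.34],
    [[-0.93,-0.137,0.034],[0,0,0.241],0.34],
    [[-0.93,-0.137,0.034],[0,0,0.241],0.34],
    [[-0.93,-0.137,0.034],[0,0,0.241],0.34],
    [[-0.93,-0.137,0.034],[0,0,0.241],0.34],
    [[-0.93,-0.137,0.034],[0,0,0.241],0.34],
    [[-0.93,-0.137,0.034],[0,0,0.241],0.34],
    [[-0.93,-0.137,0.034],[0,0,0.241],0.34],
    [[-0.93,-0.137,0.034],[0,0,0.241],0.34],
    [[0,0,0],[0,0,0],0.34],
  ],
)

```text
clock: 6.22
position: [0.5616, -0.0627, 0.2147]
tool_rot: [-3.142, 0.001, 1.602]
force: [-0.2, 0.2, -0.1]
grip_width: 0.0282
finger_force: 0.0
```

```bash
python3 - <<'E'
from h import *
s=bot.observe(); print(s["clock"],s["position"],s["tool_rot"],s["qpos"],s["grip_width"])
R=Ro.from_euler("xyz",[np.pi,0,np.pi/2+.035])
print(plan([.563,-.060,.147],R,5))
f=grab_frame("scene"); a=f["pixels"][100:260,200:380,::-1]; cv2.imwrite("pics/s1.png",cv2.resize(a,None,fx=3,fy=3))
E
```

```text
6.225 [ 0.56156384 -0.06267846  0.21472165] [-3.14151317e+00  7.08394912e-04  1.60231423e+00] [-0.27653292  0.4916226   0.39457918  1.80846312 -0.23521589  0.88774057
  0.2569352 ] 0.028247626867026174
5 rows: [0.021, 0.012, 0.542] [-0.0, 0.001, -0.005]
[[ 0.562 -0.063  0.215]
 [ 0.562 -0.062  0.201]
 [ 0.562 -0.062  0.188]
 [ 0.562 -0.061  0.174]
 [ 0.563 -0.061  0.161]
 [ 0.563 -0.06   0.147]]
```

View pics/s1.png

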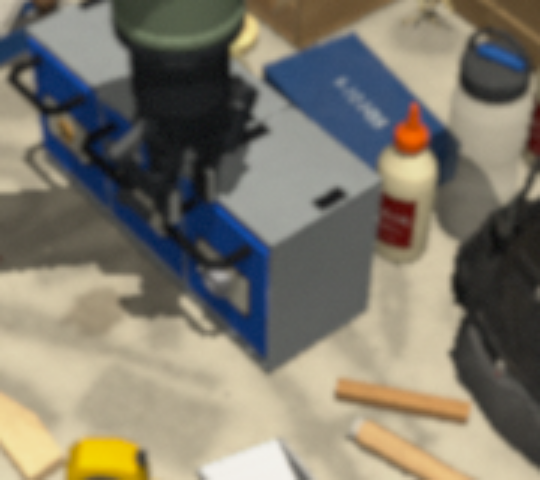

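The gripper hangs above the right-hand bin's pull (fingers near (190,200) in the crop), and that bin bears the steel nut at (215,285). I'm going down over the bar and gripping it.

Call:
play_rows(
  plan=[
    [[0,0.01,0.54],[0,0,0],0.34],
    [[0,0.01,0.54],[0,0,0],0.34],
    [[0,0.01,0.54],[0,0,0],0.34],
    [[0,0.01,0.54],[0,0,0],0.34],
    [[0,0.01,0.54],[0,0,0],0.34],
    [[0,0,0],[0,0,0],0.34],
    [[0,0,0],[0,0,0],1],
    [[0,0,0],[0,0,0],1],
    [[0,0,0],[0,0,0],1],
    [[0,0,0],[0,0,0],1],
  ],
)

```text
clock: 7.52
position: [0.5632, -0.0601, 0.1474]
tool_rot: [3.141, 0.0, 1.606]
force: [-0.1, -0.7, 2.0]
grip_width: 0.008
finger_force: 58.5
```

```bash
python3 - <<'E'
from h import *
s=bot.observe(); p=s["position"]; R0=Ro.from_euler("xyz",s["tool_rot"])
c,sn=np.cos(.035),np.sin(.035); ex=np.array([c,sn,0]); ey=np.array([-sn,c,0])
r=np.array([-.067,.118]); phis=np.linspace(0,.63,11); P=[];RR=[]
for f in phis:
    q=np.array([r[0]*np.cos(f)-r[1]*np.sin(f), r[0]*np.sin(f)+r[1]*np.cos(f)]); t=.6*f
    R=Ro.from_rotvec(-t*ey)*R0
    pull0=p-.0066*R0.apply([0,0,1]); 
    P.append(pull0+ex*(q-r)[0]+np.array([0,0,(q-r)[1]])+.0066*R.apply([0,0,1])); RR.append(R)
for i in range(10): plan(P[i+1],RR[i+1],1,P[i],RR[i])
print(P[-1])
E
```

```text
1 rows: [0.0, -0.282, 0.178] [-0.252, -0.0, 0.0]
1 rows: [0.0, -0.277, 0.185] [-0.252, -0.0, 0.0]
1 rows: [0.0, -0.273, 0.192] [-0.252, -0.0, 0.0]
1 rows: [0.0, -0.268, 0.199] [-0.252, -0.0, 0.0]
1 rows: [0.0, -0.263, 0.206] [-0.252, -0.0, 0.0]
1 rows: [0.0, -0.257, 0.213] [-0.252, -0.0, 0.0]
1 rows: [0.0, -0.252, 0.22] [-0.252, -0.0, 0.0]
1 rows: [0.0, -0.246, 0.226] [-0.252, -0.0, 0.0]
1 rows: [0.0, -0.24, 0.233] [-0.252, -0.0, 0.0]
1 rows: [0.0, -0.234, 0.239] [-0.252, -0.0, 0.0]
[ 0.50903871 -0.06202156  0.08576478]
```

Call:
play_rows(
  plan=[
    [[0,-0.28,0.18],[-0.25,0,0],1],
    [[0,-0.275,0.185],[-0.25,0,0],1],
    [[0,-0.27,0.19],[-0.25,0,0],1],
    [[0,-0.27,0.2],[-0.25,0,0],1],
    [[0,-0.265,0.205],[-0.25,0,0],1],
    [[0,-0.26,0.215],[-0.25,0,0],1],
    [[0,-0.25,0.22],[-0.25,0,0],1],
    [[0,-0.245,0.225],[-0.25,0,0],1],
    [[0,-0.24,0.235],[-0.25,0,0],1],
    [[0,-0.22,0.22],[-0.25,0,0],1],
    [[0,0,0],[0,0,0],1],
  ],
)

```text
clock: 8.9
position: [0.5163, -0.0613, 0.0991]
tool_rot: [2.817, -0.013, 1.606]
force: [3.7, -22.0, 1.4]
grip_width: 0.0082
finger_force: 60.4
```

Call:
play_rows(
  plan=[
    [[0,0,0],[0,0,0],1],
  ],
)

```text
clock: 9.02
position: [0.5164, -0.0614, 0.0992]
tool_rot: [2.817, -0.012, 1.606]
force: [3.0, -22.6, 0.6]
grip_width: 0.0078
finger_force: 60.4
```

```bash
python3 - <<'E'
from h import *
s=bot.observe(); print(s)
for c in("scene","top"):
    f=grab_frame(c); save(f,c+"2.png")
    for n in["nut_bin","bolt_bin","scoop"]:
        for r in regions_of(n,c)[:1]:
            P=cloud(f,r["mask"]); print(n,r["p"],np.round(np.percentile(P,[3,50,97],axis=0),3).tolist())
a=cv2.imread("pics/scene2.png")[100:260,200:380];cv2.imwrite("pics/s2.png",cv2.resize(a,None,fx=3,fy=3))
E
```

```text
{'clock': 9.025, 'qpos': array([-0.16419758,  0.52090714,  0.24061922,  2.25028706, -1.21280717,
        0.16057192,  1.24345639]), 'qd': array([ 1.22109685e-03,  3.33867097e-05, -2.18782369e-03, -2.37382430e-04,
        5.56313245e-03,  1.04093265e-03, -4.51609618e-03]), 'joint_efforts': array([-11.28850758, -70.78402519,  -5.33980161, -15.48077881,
        -0.80642855,   4.00240839,   0.17359053]), 'position': array([ 0.51638586, -0.06135006,  0.09916152]), 'tool_rot': array([ 2.81705687, -0.01246509,  1.60642081]), 'force': array([  2.96085372, -22.64772487,   0.57621907]), 'moment': array([-4.3484902 , -0.48574956, -1.36813357]), 'finger_force': 60.358402132987976, 'grip_width': 0.007821586069169223}
nut_bin 0.64 [[0.514, -0.115, 0.023], [0.607, -0.023, 0.077], [0.664, -0.004, 0.133]]
bolt_bin 0.66 [[0.574, 0.007, 0.09], [0.596, 0.047, 0.142], [0.637, 0.117, 0.168]]
scoop 0.83 [[0.466, -0.409, 0.002], [0.502, -0.269, 0.024], [0.557, -0.181, 0.065]]
nut_bin 0.6 [[0.48, -0.113, 0.018], [0.639, -0.092, 0.041], [0.662, -0.005, 0.406]]
bolt_bin 0.71 [[0.594, 0.009, 0.028], [0.599, 0.037, 0.157], [0.665, 0.083, 0.171]]
scoop 0.69 [[0.467, -0.397, -0.004], [0.506, -0.259, 0.013], [0.56, -0.181, 0.061]]
```

View pics/s2.png

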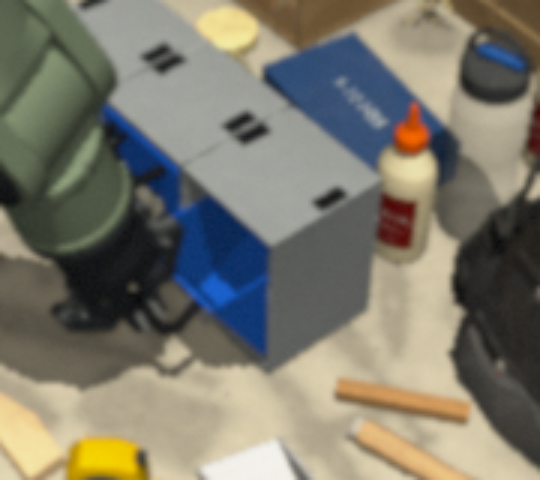

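Call:
play_rows(
  plan=[
    [[0,0,0],[0,0,0],0.45],
    [[0,0,0],[0,0,0],0.45],
    [[0,0,0],[0,0,0],0.45],
    [[0,0,-0.6],[0,0,0],0.45],
    [[0,0,-0.8],[0,0,0],0.45],
    [[0,0,-0.8],[0.3,0,0],0.45],
    [[0,0,-0.8],[0.4,0,0],0.45],
    [[0,0,-0.8],[0.4,0,0],0.45],
    [[0,0,-0.8],[0.4,0,0],0.45],
    [[0,0,-0.8],[0.4,0,0],0.45],
    [[0,0,0],[0,0,0],0.45],
  ],
)

```text
clock: 10.8
position: [0.4843, -0.0607, 0.2298]
tool_rot: [3.103, -0.017, 1.614]
force: [0.5, 0.4, -0.3]
grip_width: 0.0234
finger_force: 0.0
```

```bash
python3 - <<'E'
from h import *
s=bot.observe(); print(s["position"],s["tool_rot"],s["qpos"],s["force"])
for c in("scene","top"):
    f=grab_frame(c); save(f,c+"3.png"); px=f["pixels"].astype(int)
    v,u=np.nonzero(f["depth"]>0); P=cloud(f,np.ones((420,560),bool)); col=px[v,u]
    b=(col[:,2]>col[:,0]+50)&(abs(P[:,1]+.058)<.06)&(P[:,0]<.58)&(P[:,0]>.45)&(P[:,2]>.05)&(P[:,2]<.17)
    if b.sum()>20: print(c,"lip: top pts",np.round(np.percentile(P[b],[1,50,99],axis=0),3).tolist(), P[b][np.argsort(-P[b][:,2])[:8]].mean(0))
    k=(col.max(1)<70)&(abs(P[:,1]+.058)<.05)&(P[:,0]<.54)&(P[:,0]>.44)&(P[:,2]>.05)&(P[:,2]<.13)
    if k.sum()>5: print(c,"bar",k.sum(),np.median(P[k],axis=0))
E
```

```text
[ 0.48430572 -0.06066859  0.22977209] [ 3.10328974 -0.01666919  1.61363075] [-0.69913239  0.47638743  0.97369414  2.02631419 -0.55168171  0.87695108
  0.62206733] [ 0.45458564  0.41347295 -0.28639231]
scene lip: top pts [[0.541, -0.117, 0.076], [0.564, -0.055, 0.122], [0.58, -0.005, 0.14]] [ 0.5545283  -0.05344785  0.14082763]
scene bar 150 [ 0.51789592 -0.06022952  0.11473108]
top lip: top pts [[0.543, -0.116, 0.08], [0.557, -0.102, 0.127], [0.578, -0.082, 0.136]] [ 0.54690799 -0.09994695  0.13513486]
top bar 60 [ 0.51592845 -0.08253536  0.11064198]
```

```bash
python3 - <<'E'
from h import *
R=Ro.from_euler("xyz",[np.pi,0,np.pi/2+.035])
plan([.505,-.062,.150],R,5)
plan([.505,-.062,.113],R,4,[.505,-.062,.15],R)
E
```

```text
5 rows: [-0.024, 0.16, 0.632] [0.05, -0.023, 0.009]
4 rows: [0.0, -0.0, 0.37] [0.0, 0.0, 0.0]
```

Call:
play_rows(
  plan=[
    [[-0.02,0.16,0.63],[0.05,-0.02,0.01],1],
    [[-0.02,0.16,0.63],[0.05,-0.02,0.01],1],
    [[-0.02,0.16,0.63],[0.05,-0.02,0.01],1],
    [[-0.02,0.16,0.63],[0.05,-0.02,0.01],1],
    [[-0.02,0.16,0.63],[0.05,-0.02,0.01],1],
    [[0,0,0.37],[0,0,0],1],
    [[0,0,0.37],[0,0,0],1],
    [[0,0,0.37],[0,0,0],1],
    [[0,0,0.37],[0,0,0],1],
    [[0,0,0],[0,0,0],1],
  ],
)

```text
clock: 12.15
position: [0.5005, -0.062, 0.1124]
tool_rot: [-3.133, -0.004, 1.603]
force: [-26.5, -0.3, 11.5]
grip_width: 0.0001
finger_force: 10.9
```

```bash
cat >> h.py <<'E'
def frame(d,a):   # tool pose: x over heading yaw d, fingers leaning a forward
    e=np.array([np.cos(d),np.sin(d),0]); k=np.array([0,0,1.])
    z=np.sin(a)*e-np.cos(a)*k; x=np.cos(a)*e+np.sin(a)*k
    return Ro.from_matrix(np.c_[x,np.cross(z,x),z])
E
python3 - <<'E'
from h import *
s=bot.observe(); p=s["position"]; R0=Ro.from_euler("xyz",s["tool_rot"])
up=p+[-.005,0,.10]; plan(up,R0,5)
R=frame(1.365,.45); z=R.as_matrix()[:,2]; g=np.array([.4905,-.342,.050])+.005*z
print(plan(g-.085*z,R,15,up,R0)[::3])
plan(g,R,5,g-.085*z,R); print(g)
E
```

```text
5 rows: [0.005, -0.047, -0.8] [0.0, 0.0, 0.0]
15 rows: [-0.879, 0.03, 0.059] [-0.028, 0.198, 0.103]
[[ 0.496 -0.062  0.212]
 [ 0.499 -0.128  0.206]
 [ 0.499 -0.192  0.193]
 [ 0.497 -0.256  0.175]
 [ 0.491 -0.317  0.151]
 [ 0.483 -0.376  0.122]]
5 rows: [0.0, -0.0, 0.68] [0.0, 0.0, 0.0]
[ 0.49094442 -0.33987106  0.04549776]
```

Call:
play_rows(
  plan=[
    [[0,-0.05,-0.8],[0,0,0],1],
    [[0,-0.05,-0.8],[0,0,0],1],
    [[0,-0.05,-0.8],[0,0,0],1],
    [[0,-0.05,-0.8],[0,0,0],1],
    [[0,-0.05,-0.8],[0,0,0],-0.1],
    [[-0.88,0.03,0.06],[-0.03,0.2,0.1],-0.1],
    [[-0.88,0.03,0.06],[-0.03,0.2,0.1],-0.1],
    [[-0.88,0.03,0.06],[-0.03,0.2,0.1],-0.1],
    [[-0.88,0.03,0.06],[-0.03,0.2,0.1],-0.1],
    [[-0.88,0.03,0.06],[-0.03,0.2,0.1],-0.1],
    [[-0.88,0.03,0.06],[-0.03,0.2,0.1],-0.1],
    [[-0.88,0.03,0.06],[-0.03,0.2,0.1],-0.1],
    [[-0.88,0.03,0.06],[-0.03,0.2,0.1],-0.1],
    [[-0.88,0.03,0.06],[-0.03,0.2,0.1],-0.1],
    [[-0.88,0.03,0.06],[-0.03,0.2,0.1],-0.1],
    [[-0.88,0.03,0.06],[-0.03,0.2,0.1],-0.1],
    [[-0.88,0.03,0.06],[-0.03,0.2,0.1],-0.1],
    [[-0.88,0.03,0.06],[-0.03,0.2,0.1],-0.1],
    [[-0.88,0.03,0.06],[-0.03,0.2,0.1],-0.1],
    [[-0.88,0.03,0.06],[-0.03,0.2,0.1],-0.1],
  ],
)

```text
clock: 14.65
position: [0.4893, -0.3773, 0.1223]
tool_rot: [3.125, -0.457, 1.379]
force: [-0.5, 0.1, -0.8]
grip_width: 0.0466
finger_force: 0.0
```

```bash
python3 - <<'E'
from h import *
s=bot.observe(); print(s["position"],s["qpos"],s["force"],s["grip_width"])
R=frame(1.365,.45); z=R.as_matrix()[:,2]; g=np.array([.4905,-.342,.050])+.005*z
plan(g,R,5)
for c in("scene","top"):
    f=grab_frame(c); save(f,c+"4.png"); px=f["pixels"].astype(int)
    v,u=np.nonzero(f["depth"]>0); P=cloud(f,np.ones((420,560),bool)); col=px[v,u]
    b=(col[:,2]>col[:,0]+50)&(abs(P[:,1]+.058)<.06)&(P[:,0]<.58)&(P[:,0]>.45)&(P[:,2]>.05)&(P[:,2]<.17)
    B=P[b]; print(c,"lip",B[np.argsort(-B[:,2])[:12]].mean(0), "min x",np.percentile(B[:,0],2))
    k=(col.max(1)<70)&(abs(P[:,1]+.058)<.05)&(P[:,0]<.54)&(P[:,0]>.44)&(P[:,2]>.05)&(P[:,2]<.13)
    if k.sum()>5: print(c,"bar",k.sum(),np.median(P[k],axis=0))
a=cv2.imread("pics/scene4.png")[110:350,190:420];cv2.imwrite("pics/s4.png",cv2.resize(a,None,fx=2.5,fy=2.5))
E
```

```text
[ 0.48927725 -0.37729727  0.12228253] [ 0.38340936  0.90664084  0.64335659  1.55361555 -0.88590624  1.30802932
  1.16747132] [-0.49342896  0.09967701 -0.80227229] 0.04664709224616903
5 rows: [-0.003, -0.052, 0.681] [0.014, -0.009, 0.016]
scene lip [ 0.53204915 -0.07908572  0.12932152] min x 0.530566001105641
scene bar 153 [ 0.51012668 -0.06600917  0.10198387]
top lip [ 0.5643047  -0.00717227  0.12676094] min x 0.5408975635475631
```

View pics/s4.png

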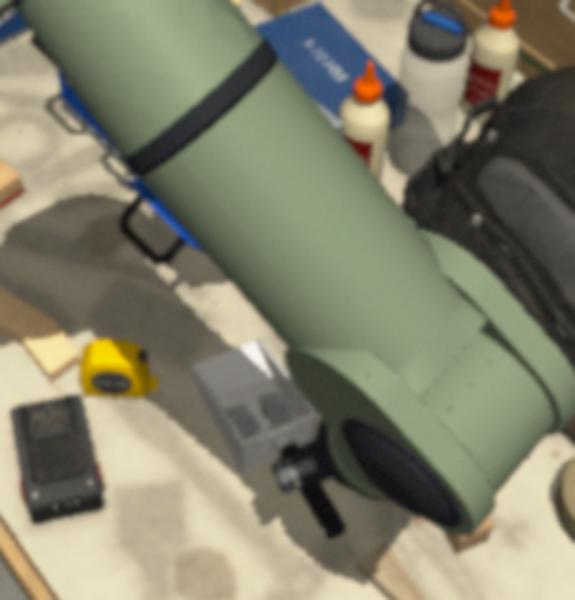

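The bin now stands fully open (lip at x=0.532, z=0.129). In the crop the gripper is over the scoop's handle at (295,470), with the wrist clear. I'm descending to grip.

Call:
play_rows(
  plan=[
    [[0,-0.05,0.68],[0.014,-0.01,0.016],-0.1],
    [[0,-0.05,0.68],[0.014,-0.01,0.016],-0.1],
    [[0,-0.05,0.68],[0.014,-0.01,0.016],-0.1],
    [[0,-0.05,0.68],[0.014,-0.01,0.016],-0.1],
    [[0,-0.05,0.68],[0.014,-0.01,0.016],-0.1],
    [[0,0,0],[0,0,0],-0.1],
    [[0,0,0],[0,0,0],1],
    [[0,0,0],[0,0,0],1],
    [[0,0,0],[0,0,0],1],
    [[0,0,0],[0,0,0],1],
    [[0,0,0],[0,0,0],1],
  ],
  newtons=100,
)

```text
clock: 16.12
position: [0.4914, -0.3398, 0.047]
tool_rot: [3.141, -0.448, 1.366]
force: [-1.1, -1.7, 5.2]
grip_width: 0.0186
finger_force: 97.6
```

```bash
cat >> h.py <<'E'
A0=.448
def scoop_pose(lip,yaw,pitch,a0=A0):
    """TCP pose for the scoop's lip at a point, heading yaw, nose down by pitch"""
    S=Ro.from_euler("ZY",[yaw,pitch]); T=S*frame(0,a0)
    g=np.array(lip)+S.apply([-.168,0,.0355])
    return g+.005*T.apply([0,0,1]),T
E
python3 - <<'E'
from h import *
s=bot.observe(); p=s["position"]; R0=Ro.from_euler("xyz",s["tool_rot"])
up=p+[0,0,.19]; print(plan(up,R0,12)[-1])
p1,R1=scoop_pose([.548,-.065,.195],.25,.33); print(p1)
path=plan(p1,R1,20,up,R0); w=(R0.inv()*R1).as_rotvec()/20
for k in range(0,21,4):
    R=R0*Ro.from_rotvec(k*w); S=R*frame(0,A0).inv(); g=path[k]-.005*R.apply([0,0,1]); lip=g+S.apply([.168,0,-.0355])
    print(k,path[k],np.hypot(*path[k][:2]).round(3),"lip",lip.round(3),"L",(lip+S.apply([0,.038,0])).round(3),"R",(lip+S.apply([0,-.038,0])).round(3),"euler",S.as_euler("ZYX").round(2))
for i,(pt) in enumerate([.33,.6,.9,1.2]):
    q,R=scoop_pose([.550,-.065,.150],.25,pt); print(pt,q.round(3),R.as_matrix()[:,2].round(2))
E
```

```text
12 rows: [0.274, 0.001, -0.571] [0.0, 0.0, 0.0]
[ 0.491 -0.34   0.237]
[ 0.40572204 -0.10132953  0.2780585 ]
20 rows: [0.262, -0.476, 0.008] [-0.104, -0.098, 0.359]
0 [ 0.491 -0.34   0.237] 0.597 lip [ 0.525 -0.178  0.206] L [ 0.488 -0.17   0.206] R [ 0.562 -0.185  0.206] euler [ 1.37  0.   -0.  ]
4 [ 0.453 -0.303  0.248] 0.545 lip [ 0.52  -0.154  0.207] L [ 0.485 -0.138  0.208] R [ 0.554 -0.169  0.206] euler [1.15 0.06 0.03]
8 [ 0.424 -0.259  0.258] 0.497 lip [ 0.519 -0.13   0.206] L [ 0.489 -0.107  0.207] R [ 0.55  -0.153  0.204] euler [0.93 0.13 0.05]
12 [ 0.406 -0.208  0.267] 0.456 lip [ 0.524 -0.106  0.204] L [ 0.5   -0.076  0.206] R [ 0.549 -0.135  0.202] euler [0.7  0.2  0.05]
16 [ 0.4   -0.155  0.274] 0.429 lip [ 0.534 -0.084  0.2  ] L [ 0.517 -0.05   0.201] R [ 0.551 -0.118  0.199] euler [0.48 0.27 0.03]
20 [ 0.406 -0.101  0.278] 0.418 lip [ 0.548 -0.065  0.195] L [ 0.539 -0.028  0.195] R [ 0.558 -0.101  0.195] euler [0.25 0.33 0.  ]
0.33 [ 0.408 -0.101  0.233] [ 0.11  0.03 -0.99]
0.6 [ 0.434 -0.095  0.269] [-0.15 -0.04 -0.99]
0.9 [ 0.474 -0.084  0.299] [-0.42 -0.11 -0.9 ]
1.2 [ 0.52  -0.073  0.316] [-0.66 -0.17 -0.73]
```

Nice and clear. Lift first.

Call:
play_rows(
  plan=[
    [[0.27,0,-0.57],[0,0,0],1],
    [[0.27,0,-0.57],[0,0,0],1],
    [[0.27,0,-0.57],[0,0,0],1],
    [[0.27,0,-0.57],[0,0,0],1],
    [[0.27,0,-0.57],[0,0,0],1],
    [[0.27,0,-0.57],[0,0,0],1],
    [[0.27,0,-0.57],[0,0,0],1],
    [[0.27,0,-0.57],[0,0,0],1],
    [[0.27,0,-0.57],[0,0,0],1],
    [[0.27,0,-0.57],[0,0,0],1],
    [[0.27,0,-0.57],[0,0,0],1],
    [[0.27,0,-0.57],[0,0,0],1],
    [[0,0,0],[0,0,0],1],
  ],
)

```text
clock: 17.75
position: [0.4913, -0.3406, 0.2367]
tool_rot: [3.14, -0.448, 1.366]
force: [-0.6, -0.4, -2.8]
grip_width: 0.0183
finger_force: 97.9
```

```bash
python3 - <<'E'
from h import *
s=bot.observe(); print(s["position"],s["tool_rot"],s["qpos"],s["force"],s["grip_width"])
p1,R1=scoop_pose([.548,-.065,.195],.25,.33); plan(p1,R1,20)
T=Ro.from_euler("xyz",s["tool_rot"]); S=T*frame(0,A0).inv(); g=s["position"]-.005*T.apply([0,0,1])
for c in("scene","top"):
    f=grab_frame(c); save(f,c+"5.png")
    M=regions_of("scoop",c)[0]["mask"]; P=cloud(f,M); L=S.inv().apply(P-g)-[.090,0,-.050]  # scoop frame
    k=(P[:,2]>.1)&(P[:,2]<.32); L=L[k]; print(c,len(L),np.percentile(L,[1,50,99],axis=0).round(3).tolist())
    m=abs(L[:,1])<.03; fl=L[m&(L[:,0]>-.03)&(L[:,0]<.035)&(L[:,2]<.01)]; 
    if len(fl)>20: print(" floor z at x",np.polyfit(fl[:,0],fl[:,2],1))
E
```

```text
[ 0.49125661 -0.34059856  0.23671453] [ 3.14033832 -0.44779947  1.36639513] [ 0.28004362  0.73945584  0.72014205  1.5564243  -0.80008091  1.42583231
  1.02531277] [-0.58737614 -0.41937359 -2.83845633] 0.018260327598808666
20 rows: [0.263, -0.476, 0.007] [-0.104, -0.098, 0.359]
scene 1491 [[-0.169, -0.035, -0.001], [0.005, 0.008, 0.016], [0.077, 0.04, 0.065]]
 floor z at x [-0.01023065  0.00264823]
top 34 [[-0.048, 0.038, -0.004], [-0.037, 0.039, 0.009], [-0.02, 0.041, 0.026]]
```

Call:
play_rows(
  plan=[
    [[0.26,-0.475,0.007],[-0.104,-0.098,0.36],1],
    [[0.26,-0.475,0.007],[-0.104,-0.098,0.36],1],
    [[0.26,-0.475,0.007],[-0.104,-0.098,0.36],1],
    [[0.26,-0.475,0.007],[-0.104,-0.098,0.36],1],
    [[0.26,-0.475,0.007],[-0.104,-0.098,0.36],1],
    [[0.26,-0.475,0.007],[-0.104,-0.098,0.36],1],
    [[0.26,-0.475,0.007],[-0.104,-0.098,0.36],1],
    [[0.26,-0.475,0.007],[-0.104,-0.098,0.36],1],
    [[0.26,-0.475,0.007],[-0.104,-0.098,0.36],1],
    [[0.26,-0.475,0.007],[-0.104,-0.098,0.36],1],
    [[0.26,-0.475,0.007],[-0.104,-0.098,0.36],1],
    [[0.26,-0.475,0.007],[-0.104,-0.098,0.36],1],
    [[0.26,-0.475,0.007],[-0.104,-0.098,0.36],1],
    [[0.26,-0.475,0.007],[-0.104,-0.098,0.36],1],
    [[0.26,-0.475,0.007],[-0.104,-0.098,0.36],1],
    [[0.26,-0.475,0.007],[-0.104,-0.098,0.36],1],
    [[0.26,-0.475,0.007],[-0.104,-0.098,0.36],1],
    [[0.26,-0.475,0.007],[-0.104,-0.098,0.36],1],
    [[0.26,-0.475,0.007],[-0.104,-0.098,0.36],1],
    [[0.26,-0.475,0.007],[-0.104,-0.098,0.36],1],
  ],
)

```text
clock: 20.45
position: [0.4052, -0.1019, 0.277]
tool_rot: [-3.139, -0.116, 0.244]
force: [0.6, 0.1, -2.1]
grip_width: 0.0187
finger_force: 97.8
```

```bash
python3 - <<'E'
from h import *
s=bot.observe(); print(s["position"],s["tool_rot"],s["qpos"],s["force"],s["grip_width"])
p1,R1=scoop_pose([.548,-.065,.195],.25,.33); print(p1,R1.as_euler("xyz"))
p2,R2=scoop_pose([.550,-.065,.155],.25,.45); print(plan(p2,R2,6)[-1])
T=Ro.from_euler("xyz",s["tool_rot"]); S=T*frame(0,A0).inv(); print("lip now",s["position"]-.005*T.apply([0,0,1])+S.apply([.168,0,-.0355]),S.as_euler("ZYX"))
for c in("scene",):
    f=grab_frame(c); save(f,c+"6.png")
    for r in regions_of("nut1",c)[:4]: P=cloud(f,r["mask"]); print(r["p"],r["box"],np.median(P,0))
a=cv2.imread("pics/scene6.png")[110:310,190:380];cv2.imwrite("pics/s6.png",cv2.resize(a,None,fx=3,fy=3))
E
```

```text
[ 0.40518708 -0.10186867  0.27695259] [-3.13867389 -0.11646283  0.24425377] [-0.97825679  0.336339    1.40724436  2.17374938 -0.53212297  0.88693963
 -0.58599415] [ 0.55363207  0.11797234 -2.12258555] 0.01871020982629394
[ 0.40572204 -0.10132953  0.2780585 ] [ 3.14159265 -0.118       0.25      ]
6 rows: [0.081, 0.001, 0.152] [-0.003, -0.132, -0.006]
[ 0.418 -0.099  0.255]
lip now [ 0.54747693 -0.06610567  0.19366888] [0.24559089 0.33153523 0.00306595]
```

View pics/s6.png

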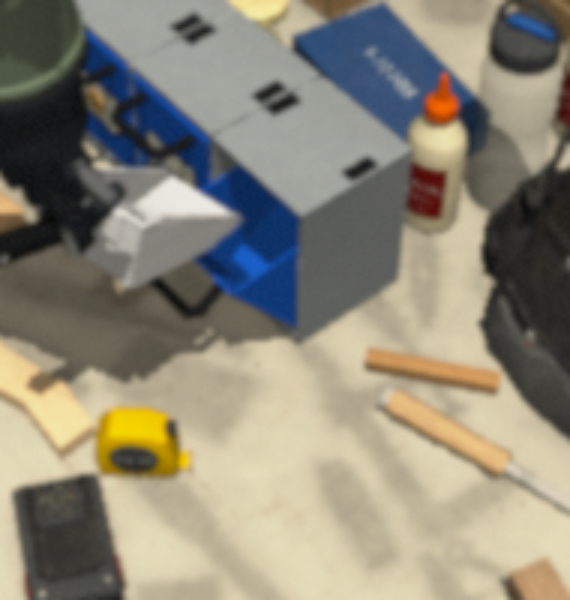

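The crop shows the scoop's nose at (240,215), over the open blue bin's mouth. I'm lowering a little, then pitching about the lip.

Call:
play_rows(
  plan=[
    [[0.08,0,0.15],[0,-0.13,0],1],
    [[0.08,0,0.15],[0,-0.13,0],1],
    [[0.08,0,0.15],[0,-0.13,0],1],
    [[0.08,0,0.15],[0,-0.13,0],1],
    [[0.08,0,0.15],[0,-0.13,0],1],
    [[0.08,0,0.15],[0,-0.13,0],1],
  ],
)

```text
clock: 21.3
position: [0.4187, -0.0992, 0.2553]
tool_rot: [-3.139, 0.001, 0.246]
force: [0.5, -0.2, -3.8]
grip_width: 0.0184
finger_force: 97.8
```

```bash
cat >> h.py <<'E'
def st():
    s=bot.observe(); T=Ro.from_euler("xyz",s["tool_rot"]); S=T*frame(0,A0).inv()
    print(s["clock"],s["position"].round(4),s["qpos"].round(2),s["force"].round(1),"lip",(s["position"]-.005*T.apply([0,0,1])+S.apply([.168,0,-.0355])).round(4),S.as_euler("ZYX").round(3))
E
python3 - <<'E'
from h import *
st()
p2,R2=scoop_pose([.550,-.065,.152],.25,1.2); print(plan(p2,R2,15)[::3])
E
```

```text
21.3 [ 0.4187 -0.0992  0.2553] [-0.84  0.47  1.27  2.1  -0.55  0.97 -0.59] [ 0.5 -0.2 -3.8] lip [ 0.5505 -0.0658  0.1553] [0.248 0.449 0.003]
15 rows: [0.209, -0.003, -0.259] [-0.002, -0.334, -0.001]
[[ 0.419 -0.099  0.255]
 [ 0.435 -0.095  0.274]
 [ 0.453 -0.09   0.29 ]
 [ 0.474 -0.085  0.302]
 [ 0.496 -0.079  0.312]
 [ 0.52  -0.073  0.318]]
```

Call:
play_rows(
  plan=[
    [[0.21,0,-0.26],[0,-0.335,0],1],
    [[0.21,0,-0.26],[0,-0.335,0],1],
    [[0.21,0,-0.26],[0,-0.335,0],1],
    [[0.21,0,-0.26],[0,-0.335,0],1],
    [[0.21,0,-0.26],[0,-0.335,0],1],
    [[0.21,0,-0.26],[0,-0.335,0],1],
    [[0.21,0,-0.26],[0,-0.335,0],1],
    [[0.21,0,-0.26],[0,-0.335,0],1],
    [[0.21,0,-0.26],[0,-0.335,0],1],
    [[0.21,0,-0.26],[0,-0.335,0],1],
    [[0.21,0,-0.26],[0,-0.335,0],1],
    [[0.21,0,-0.26],[0,-0.335,0],1],
    [[0.21,0,-0.26],[0,-0.335,0],1],
    [[0.21,0,-0.26],[0,-0.335,0],1],
    [[0.21,0,-0.26],[0,-0.335,0],1],
    [[0,0,0],[0,0,0],1],
    [[0,0,0],[0,0,0],1],
  ],
)

```text
clock: 23.42
position: [0.5202, -0.0741, 0.3184]
tool_rot: [-3.138, 0.753, 0.248]
force: [0.3, 0.4, -2.0]
grip_width: 0.0185
finger_force: 98.1
```

```bash
python3 - <<'E'
from h import *
st()
for c in("scene","top"):
    f=grab_frame(c); save(f,c+"7.png")
    for r in regions_of("nut1",c)[:8]: P=cloud(f,r["mask"]); print(c,r["p"],r["box"],np.median(P,0) if len(P) else "")
a=cv2.imread("pics/scene7.png")[110:310,190:380];a=cv2.resize(a,None,fx=2.5,fy=2.5)
b=cv2.imread("pics/top7.png")[120:320,220:340];b=cv2.resize(b,None,fx=2.5,fy=2.5)
cv2.imwrite("pics/s7.png",np.hstack([a,b]))
E
```

```text
23.425 [ 0.5202 -0.0741  0.3184] [-0.55  0.97  1.08  1.33 -0.32  1.88 -0.77] [ 0.3  0.4 -2. ] lip [ 0.5503 -0.0661  0.1525] [0.252 1.201 0.007]
scene 0.64 [230.2, 115.1, 275.3, 191.7] [ 0.51520293 -0.08801525  0.27128364]
scene 0.61 [271.3, 189.9, 278.8, 200.9] [ 0.62325773 -0.03327558  0.0447522 ]
scene 0.48 [267.3, 198.5, 274.7, 203.8] [ 0.60434223 -0.04088463  0.03994626]
top 0.53 [203.8, 188.2, 242.2, 209.0] [0.59650526 0.06292182 0.12893964]
```

View pics/s7.png

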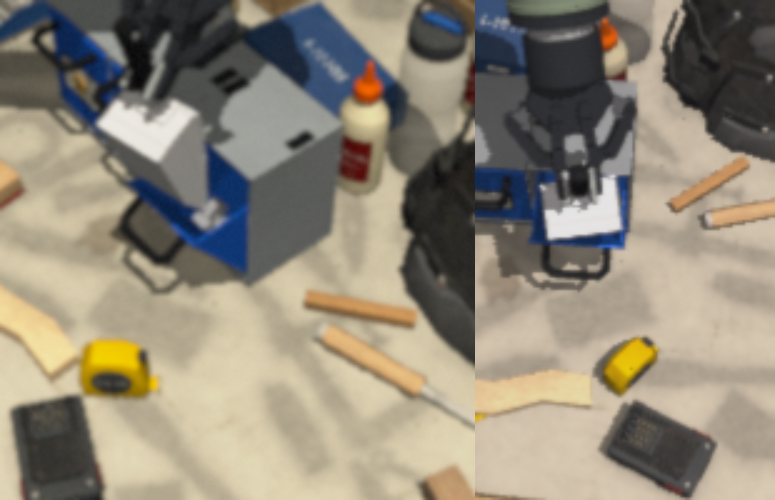

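The crop shows nuts in the nut bin at (210,212) and none on the table. I'm levelling the scoop and carrying it back.

```bash
python3 - <<'E'
from h import *
p2,R2=scoop_pose([.545,-.066,.185],.25,.4); print(plan(p2,R2,9)[::3])
o=np.array([.525,-.1785,.0145+.15]); p3,R3=scoop_pose(o,1.366,0); print(plan(p3,R3,16,p2,R2)[::4])
p4,R4=scoop_pose(o-[0,0,.142],1.366,0); plan(p4,R4,8,p3,R3); print(p4)
E
```

```text
9 rows: [-0.411, -0.005, 0.373] [-0.003, 0.593, -0.002]
[[ 0.52  -0.074  0.319]
 [ 0.48  -0.084  0.316]
 [ 0.442 -0.093  0.302]
 [ 0.409 -0.101  0.278]]
16 rows: [-0.323, 0.62, 0.112] [0.115, 0.149, -0.454]
[[ 0.409 -0.101  0.278]
 [ 0.401 -0.169  0.263]
 [ 0.413 -0.236  0.243]
 [ 0.444 -0.295  0.22 ]
 [ 0.491 -0.341  0.195]]
8 rows: [-0.308, 0.0, 0.64] [0.0, 0.0, 0.0]
[ 0.49127468 -0.34086865  0.05349342]
```

Call:
play_rows(
  plan=[
    [[-0.41,0,0.373],[0,0.593,0],1],
    [[-0.41,0,0.373],[0,0.593,0],1],
    [[-0.41,0,0.373],[0,0.593,0],1],
    [[-0.41,0,0.373],[0,0.593,0],1],
    [[-0.41,0,0.373],[0,0.593,0],1],
    [[-0.41,0,0.373],[0,0.593,0],1],
    [[-0.41,0,0.373],[0,0.593,0],1],
    [[-0.41,0,0.373],[0,0.593,0],1],
    [[-0.41,0,0.373],[0,0.593,0],1],
  ],
)

```text
clock: 24.75
position: [0.4087, -0.1018, 0.2777]
tool_rot: [-3.138, -0.05, 0.246]
force: [0.7, -0.9, -0.1]
grip_width: 0.0183
finger_force: 98.1
```

Call:
play_rows(
  plan=[
    [[-0.323,0.62,0.112],[0.115,0.149,-0.454],1],
    [[-0.323,0.62,0.112],[0.115,0.149,-0.454],1],
    [[-0.323,0.62,0.112],[0.115,0.149,-0.454],1],
    [[-0.323,0.62,0.112],[0.115,0.149,-0.454],1],
    [[-0.323,0.62,0.112],[0.115,0.149,-0.454],1],
    [[-0.323,0.62,0.112],[0.115,0.149,-0.454],1],
    [[-0.323,0.62,0.112],[0.115,0.149,-0.454],1],
    [[-0.323,0.62,0.112],[0.115,0.149,-0.454],1],
    [[-0.323,0.62,0.112],[0.115,0.149,-0.454],1],
    [[-0.323,0.62,0.112],[0.115,0.149,-0.454],1],
    [[-0.323,0.62,0.112],[0.115,0.149,-0.454],1],
    [[-0.323,0.62,0.112],[0.115,0.149,-0.454],1],
    [[-0.323,0.62,0.112],[0.115,0.149,-0.454],1],
    [[-0.323,0.62,0.112],[0.115,0.149,-0.454],1],
    [[-0.323,0.62,0.112],[0.115,0.149,-0.454],1],
    [[-0.323,0.62,0.112],[0.115,0.149,-0.454],1],
    [[0,0,0],[0,0,0],1],
  ],
)

```text
clock: 26.88
position: [0.491, -0.3426, 0.194]
tool_rot: [-3.139, -0.45, 1.363]
force: [-0.1, 0.5, -1.6]
grip_width: 0.0184
finger_force: 98.0
```

```bash
python3 - <<'E'
from h import *
st()
p4,R4=scoop_pose([.525,-.1785,.0165],1.366,0); plan(p4,R4,8); print(p4,R4.as_euler("xyz"))
for c in("scene","top"):
    f=grab_frame(c); save(f,c+"8.png")
    for r in regions_of("nut1",c)[:8]: P=cloud(f,r["mask"]); print(c,r["p"],r["box"],np.median(P,0).round(3) if len(P) else "")
s=bot.observe(); T=Ro.from_euler("xyz",s["tool_rot"]); S=T*frame(0,A0).inv(); g=s["position"]-.005*T.apply([0,0,1])
f=grab_frame("scene"); P=cloud(f,regions_of("scoop","scene")[0]["mask"]); L=S.inv().apply(P-g)-[.090,0,-.050]
fl=L[(abs(L[:,1])<.03)&(L[:,0]>-.04)&(L[:,0]<.035)&(L[:,2]<.03)&(P[:,2]>.08)]; print("floor",len(fl),np.polyfit(fl[:,0],fl[:,2],1),np.percentile(fl[:,2],[2,50,98]))
a=cv2.imread("pics/scene8.png")[110:350,190:380];a=cv2.resize(a,None,fx=2.4,fy=2.4)
cv2.imwrite("pics/s8.png",a)
E
```

```text
26.875 [ 0.491  -0.3426  0.194 ] [ 0.37  0.75  0.56  1.58 -0.75  1.32  1.  ] [-0.1  0.5 -1.6] lip [ 0.5251 -0.1802  0.1633] [ 1.364 -0.002  0.002]
8 rows: [-0.31, 0.0, 0.663] [-0.001, -0.002, -0.003]
[ 0.49127468 -0.34086865  0.04749342] [-3.14159265 -0.448       1.366     ]
scene 0.51 [265.8, 195.6, 277.8, 203.0] [ 0.605 -0.038  0.038]
floor 376 [0.01358458 0.00236534] [-0.00118974  0.00238278  0.00630693]
```

View pics/s8.png

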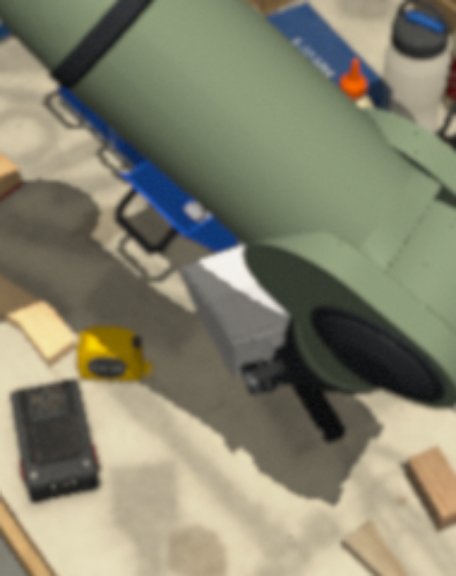

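The scoop's interior, around (240,300), is empty and the floor is flat. I'm setting it down.

Call:
play_rows(
  plan=[
    [[-0.31,0,0.66],[0,0,0],1],
    [[-0.31,0,0.66],[0,0,0],1],
    [[-0.31,0,0.66],[0,0,0],1],
    [[-0.31,0,0.66],[0,0,0],1],
    [[-0.31,0,0.66],[0,0,0],1],
    [[-0.31,0,0.66],[0,0,0],1],
    [[-0.31,0,0.66],[0,0,0],1],
    [[-0.155,0,0.33],[0,0,0],1],
    [[-0.155,0,0.33],[0,0,0],1],
    [[0,0,0],[0,0,0],1],
    [[0,0,0],[0,0,0],1],
  ],
)

```text
clock: 28.55
position: [0.4913, -0.3405, 0.0493]
tool_rot: [-3.14, -0.45, 1.363]
force: [0.7, 0.0, -1.8]
grip_width: 0.0183
finger_force: 98.1
```

Still about 2 mm up: lower it, then release and withdraw.

Call:
play_rows(
  plan=[
    [[-0.04,0,0.09],[0,0,0],1],
    [[0,0,0],[0,0,0],1],
    [[0,0,0],[0,0,0],-0.1],
    [[0,0,0],[0,0,0],-0.1],
    [[0,0,0],[0,0,0],-0.1],
    [[0,0,-0.5],[0,0,0],-0.1],
    [[0,0,-0.7],[0,0,0],-0.1],
    [[0,0,-0.8],[0,0,0],-0.1],
    [[0,0,-0.8],[0,0,0],-0.1],
    [[0,0,-0.8],[0,0,0],-0.1],
    [[0,0,-0.8],[0,0,0],-0.1],
  ],
)

```text
clock: 29.92
position: [0.4813, -0.3878, 0.1468]
tool_rot: [-3.14, -0.45, 1.363]
force: [-0.3, 1.1, 0.2]
grip_width: 0.0471
finger_force: 0.0
```

```bash
python3 - <<'E'
from h import *
R=Ro.from_euler("xyz",[np.pi,0,np.pi/2+.035])
a=np.array([.480,-.063,.205]); print(plan(a,R,17)[::4])
b=np.array([.503,-.063,.131]); plan(b,R,5,a,R)
prev=b
for f in np.linspace(.62,.12,6):
    L=np.array([-.029*np.cos(f)-.130*np.sin(f),-.029*np.sin(f)+.130*np.cos(f)])
    q=np.array([.630+L[0]-.0145+.001,-.062,.036+L[1]+.003]); print(round(f,2),q.round(4)); plan(q,R,2,prev,R); prev=q
for c in("scene","top"):
    f=grab_frame(c); save(f,c+"9.png")
    P=cloud(f,regions_of("scoop",c)[0]["mask"]); print(c,np.percentile(P,[3,50,97],axis=0).round(3).tolist())
E
```

```text
17 rows: [0.78, -0.072, 0.047] [0.021, -0.176, -0.094]
[[ 0.481 -0.388  0.147]
 [ 0.488 -0.314  0.174]
 [ 0.49  -0.238  0.192]
 [ 0.488 -0.161  0.203]
 [ 0.482 -0.082  0.206]]
5 rows: [-0.006, 0.184, 0.592] [0.0, 0.0, 0.0]
0.62 [ 0.5174 -0.062   0.128 ]
2 rows: [0.01, 0.288, 0.061] [0.0, 0.0, 0.0]
0.52 [ 0.5267 -0.062   0.1374]
2 rows: [-0.007, 0.187, -0.189] [0.0, 0.0, 0.0]
0.42 [ 0.537  -0.062   0.1459]
2 rows: [-0.007, 0.205, -0.169] [0.0, 0.0, 0.0]
0.32 [ 0.5481 -0.062   0.1533]
2 rows: [-0.008, 0.221, -0.148] [0.0, 0.0, 0.0]
0.22 [ 0.5598 -0.062   0.1595]
2 rows: [-0.008, 0.235, -0.125] [0.0, 0.0, 0.0]
0.12 [ 0.5721 -0.062   0.1646]
2 rows: [-0.009, 0.246, -0.101] [0.0, 0.0, 0.0]
scene [[0.464, -0.404, 0.002], [0.508, -0.255, 0.015], [0.555, -0.183, 0.065]]
top [[0.524, -0.037, 0.016], [0.609, -0.014, 0.053], [0.657, -0.005, 0.126]]
```

Call:
play_rows(
  plan=[
    [[0.78,-0.072,0.047],[0.02,-0.176,-0.094],1],
    [[0.78,-0.072,0.047],[0.02,-0.176,-0.094],1],
    [[0.78,-0.072,0.047],[0.02,-0.176,-0.094],1],
    [[0.78,-0.072,0.047],[0.02,-0.176,-0.094],1],
    [[0.78,-0.072,0.047],[0.02,-0.176,-0.094],1],
    [[0.78,-0.072,0.047],[0.02,-0.176,-0.094],1],
    [[0.78,-0.072,0.047],[0.02,-0.176,-0.094],1],
    [[0.78,-0.072,0.047],[0.02,-0.176,-0.094],1],
    [[0.78,-0.072,0.047],[0.02,-0.176,-0.094],1],
    [[0.78,-0.072,0.047],[0.02,-0.176,-0.094],1],
    [[0.78,-0.072,0.047],[0.02,-0.176,-0.094],1],
    [[0.78,-0.072,0.047],[0.02,-0.176,-0.094],1],
    [[0.78,-0.072,0.047],[0.02,-0.176,-0.094],1],
    [[0.78,-0.072,0.047],[0.02,-0.176,-0.094],1],
    [[0.78,-0.072,0.047],[0.02,-0.176,-0.094],1],
    [[0.78,-0.072,0.047],[0.02,-0.176,-0.094],1],
    [[0.78,-0.072,0.047],[0.02,-0.176,-0.094],1],
    [[0,0,0],[0,0,0],1],
  ],
  newtons=30,
)

```text
clock: 32.38
position: [0.4798, -0.0602, 0.2028]
tool_rot: [3.141, 0.001, 1.61]
force: [-0.3, -0.2, -0.0]
grip_width: -0.0002
finger_force: 0.0
```

```bash
python3 - <<'E'
from h import *
s=bot.observe(); print(s["position"],s["tool_rot"],s["qpos"].round(2))
R=Ro.from_euler("xyz",[np.pi,0,np.pi/2+.035]); plan([.503,-.063,.131],R,5)
f=grab_frame("scene"); save(f,"scene10.png")
for r in regions_of("nut1","scene")[:9]: P=cloud(f,r["mask"]); print(r["p"],r["box"],np.median(P,0).round(3) if len(P) else "")
a=cv2.imread("pics/scene10.png"); a=np.hstack([cv2.resize(a[130:240,230:340],(440,440),interpolation=cv2.INTER_CUBIC),cv2.resize(a[220:330,220:330],(330,330)).__class__(0) if 0 else cv2.resize(a[230:340,240:330],(360,440),interpolation=cv2.INTER_CUBIC)])
cv2.imwrite("pics/s10.png",a)
E
```

```text
[ 0.47979835 -0.06021619  0.20282622] [3.14109327e+00 6.16009393e-04 1.61013320e+00] [-0.56  0.46  0.75  2.03 -0.43  0.81  0.48]
5 rows: [-0.029, 0.184, 0.575] [0.001, 0.001, 0.006]
0.46 [270.9, 188.3, 279.4, 199.0] [ 0.621 -0.034  0.048]
```

View pics/s10.png

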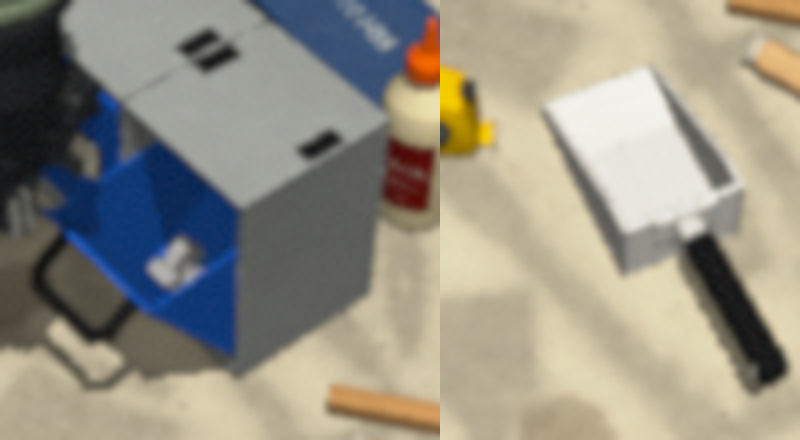

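The scoop is empty and stands flat (right half). The nuts lie in the bin at (175,265), and no strays show on the table. I'm pushing the lip shut now.

Call:
play_rows(
  plan=[
    [[-0.02,0.18,0.575],[0,0,0],1],
    [[-0.02,0.18,0.575],[0,0,0],1],
    [[-0.02,0.18,0.575],[0,0,0],1],
    [[-0.02,0.18,0.575],[0,0,0],1],
    [[-0.02,0.18,0.575],[0,0,0],1],
    [[0,0.29,0.06],[0,0,0],1],
    [[0,0.29,0.06],[0,0,0],1],
    [[-0.01,0.19,-0.19],[0,0,0],1],
    [[-0.01,0.19,-0.19],[0,0,0],1],
    [[-0.01,0.205,-0.17],[0,0,0],1],
    [[-0.01,0.205,-0.17],[0,0,0],1],
  ],
)

```text
clock: 33.85
position: [0.5374, -0.0636, 0.1471]
tool_rot: [3.14, 0.0, 1.607]
force: [-1.0, 1.7, 1.2]
grip_width: -0.0003
finger_force: 0.8
```

Call:
play_rows(
  plan=[
    [[-0.01,0.22,-0.15],[0,0,0],1],
    [[-0.01,0.22,-0.15],[0,0,0],1],
    [[-0.01,0.235,-0.125],[0,0,0],1],
    [[-0.01,0.235,-0.125],[0,0,0],1],
    [[-0.01,0.245,-0.1],[0,0,0],1],
    [[-0.01,0.245,-0.1],[0,0,0],1],
    [[0,0,0],[0,0,0],1],
  ],
)

```text
clock: 34.72
position: [0.5725, -0.0642, 0.1655]
tool_rot: [3.139, 0.001, 1.607]
force: [0.4, -1.0, -0.2]
grip_width: 0.0003
finger_force: 0.0
```

```bash
python3 - <<'E'
from h import *
s=bot.observe(); print(s["position"],s["force"])
for c in("scene","top"):
    f=grab_frame(c); px=f["pixels"].astype(int); save(f,c+"11.png")
    v,u=np.nonzero(f["depth"]>0); P=cloud(f,np.ones((420,560),bool)); col=px[v,u]
    b=(col[:,2]>col[:,0]+50)&(abs(P[:,1]+.105)<.012)&(P[:,0]<.63)&(P[:,0]>.48)&(P[:,2]>.04)&(P[:,2]<.18); B=P[b]
    if b.sum()>10: print(c,b.sum(),"panel x(z)",np.polyfit(B[:,2],B[:,0],1),B[:,2].max())
    k=(col.max(1)<70)&(P[:,1]<-.075)&(P[:,1]>-.1)&(P[:,0]<.58)&(P[:,0]>.5)&(P[:,2]>.1)&(P[:,2]<.17)
    if k.sum()>4: print("bar",np.median(P[k],0))
E
```

```text
[ 0.57254175 -0.0641702   0.16553281] [ 0.39563949 -1.03215622 -0.21340007]
scene 210 panel x(z) [-0.09315097  0.60722241] 0.16304867626393882
bar [ 0.55457395 -0.0939915   0.15137475]
top 80 panel x(z) [-0.09055984  0.60702957] 0.1644817401416345
bar [ 0.55681632 -0.09261843  0.1489024 ]
```

Bin is ajar at about 0.1, so go over the bar and press from its front.

Call:
play_rows(
  plan=[
    [[0,-0.1,-0.7],[0,0,0],1],
    [[0,-0.2,-0.8],[0,0,0],1],
    [[0,-0.7,0],[0,0,0],1],
    [[0,-0.8,0],[0,0,0],1],
    [[0.05,-0.7,0.1],[0,0,0],1],
    [[0.05,0,0.7],[0,0,0],1],
    [[0,0,0.8],[0,0,0],1],
    [[0,0,0.65],[0,0,0],1],
    [[0,0,0],[0,0,0],1],
  ],
)

```text
clock: 35.95
position: [0.5093, -0.0639, 0.1457]
tool_rot: [3.141, 0.001, 1.606]
force: [0.1, 0.5, 0.1]
grip_width: 0.0001
finger_force: 0.0
```

Call:
play_rows(
  plan=[
    [[0,0.4,0],[0,0,0],1],
    [[0,0.3,-0.03],[0,0,0],1],
    [[0,0.2,-0.06],[0,0,0],1],
    [[0,0.2,-0.08],[0,0,0],1],
    [[0,0.2,-0.08],[0,0,0],1],
    [[0,0.15,-0.05],[0,0,0],1],
    [[0,0.1,0],[0,0,0],1],
    [[0,0,0],[0,0,0],1],
  ],
)

```text
clock: 36.95
position: [0.5456, -0.0626, 0.154]
tool_rot: [-3.138, -0.0, 1.606]
force: [-22.2, 0.6, 15.4]
grip_width: 0.0001
finger_force: 11.5
```

Call:
play_rows(
  plan=[
    [[0,-0.5,0],[0,0,0],1],
    [[0,-1,0],[0,0,0],1],
    [[0,-1,-0.5],[0,0,0],1],
    [[0,-1,-0.8],[0,0,0],1],
    [[0,-0.5,-0.9],[0,0,0],1],
    [[0,0,-0.9],[0,0,0],1],
    [[0,0,0],[0,0,0],1],
  ],
)

```text
clock: 37.83
position: [0.4489, -0.0657, 0.2327]
tool_rot: [3.137, 0.0, 1.607]
force: [1.1, 0.2, 0.4]
grip_width: 0.0003
finger_force: 0.0
```

```bash
python3 - <<'E'
from h import *
s=bot.observe(); print(s["position"],s["force"])
for c in("scene","top"):
    f=grab_frame(c); px=f["pixels"].astype(int); save(f,c+"12.png")
    v,u=np.nonzero(f["depth"]>0); P=cloud(f,np.ones((420,560),bool)); col=px[v,u]
    for y0 in(-.105,.017,.138):
        b=(col[:,2]>col[:,0]+50)&(abs(P[:,1]-y0)<.012)&(P[:,0]<.63)&(P[:,0]>.48)&(P[:,2]>.04)&(P[:,2]<.18); B=P[b]
        if b.sum()>10: print(c,y0,b.sum(),"panel x(z)",np.polyfit(B[:,2],B[:,0],1),B[:,2].max())
    k=(col.max(1)<80)&(abs(P[:,1]+.06)<.04)&(P[:,0]<.576)&(P[:,0]>.53)&(P[:,2]>.13)&(P[:,2]<.18)
    if k.sum()>4: print("bar",k.sum(),np.median(P[k],0),P[k].min(0))
    for n in["scoop","tape_measure","offcut4","wedge","dowel_stock","sanding_block"]:
        r=regions_of(n,c)
        if r: Q=cloud(f,r[0]["mask"]); print(n,np.median(Q,0).round(3))
a=cv2.imread("pics/scene12.png")[100:390,170:430]; cv2.imwrite("pics/s12.png",cv2.resize(a,None,fx=2,fy=2))
E
```

```text
[ 0.44893269 -0.06571783  0.23269246] [1.10401898 0.15318087 0.35834983]
scene -0.105 195 panel x(z) [0.00177208 0.6026959 ] 0.1685529677617321
scene 0.017 118 panel x(z) [0.00966681 0.59669223] 0.1711044453989573
bar 108 [ 0.5619138  -0.06004174  0.15925381] [ 0.5558607  -0.098327    0.15298338]
scoop [ 0.504 -0.263  0.017]
tape_measure [ 0.418 -0.148  0.049]
offcut4 [ 0.589 -0.458  0.035]
wedge [ 0.5   -0.478  0.018]
dowel_stock [ 0.678 -0.219  0.016]
sanding_block [0.414 0.161 0.031]
top -0.105 48 panel x(z) [0.00432657 0.60346607] 0.13148006506777546
scoop [ 0.604 -0.107  0.062]
tape_measure [ 0.414 -0.138  0.058]
offcut4 [ 0.59  -0.453  0.032]
wedge [ 0.5   -0.475  0.015]
dowel_stock [ 0.681 -0.218  0.013]
sanding_block [0.367 0.148 0.026]
```

View pics/s12.png

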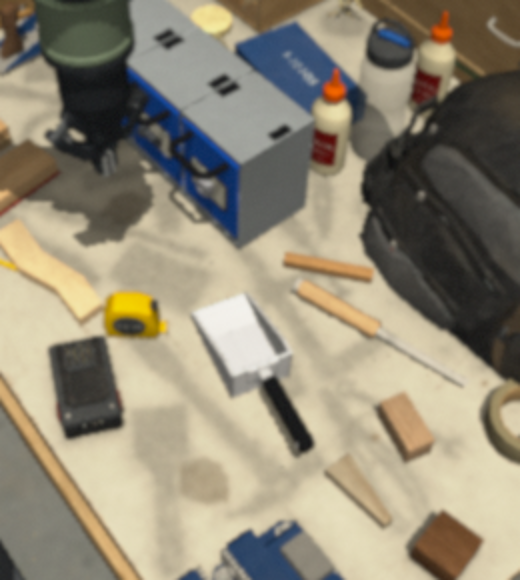

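The nut bin is shut: panel slope is about 0 and the bar is back at its starting position. The scoop is empty on the table at (245,345), nothing else has moved, and the arm touches nothing.

```bash
python3 -c "
from workcell import bot
print(bot.job_done())"
```

```text
the job is handed in; nothing more can be done
None
```

I handed the job in at about 38 s: the scoop was emptied into the nut bin and stands flat and empty on the table, the nut bin is pressed shut past its catch, and the other bins and bystanders are where they were. I did not count all six nuts in the bin, but none showed in the scoop or on the table.

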